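# Return the flat gauge to its carousel jar and present it at the front

## Robot

A 6-joint arm with a two-finger parallel gripper is mounted at the origin on the work surface. World frame = base frame: x ahead of the robot, y to its left, z up, the work surface at z = 0. Lengths are in m, angles in rad, forces in N, time in s.
With the tool pointing down it reaches from about 0.35 to 0.725 m from the base axis. Payload 6 kg.
Tool frame: the origin (TCP) lies between the finger pads; the fingertips stand 19 mm ahead of it and the grasp point (between the pads) is the TCP; z points along the fingers, y is the direction in which the jaws open and shut (so a half turn about z gives the same grasp; the last joint's range is limited). The gripper opens to 85 mm and grips with 20 to 120 N. Pads are 22 mm wide; open, the fingers measure 114 mm over their backs; the gripper's body (76 mm by 85 mm) begins 54 mm behind the grasp point. The pads swing forward as they close: fully open they stand 13 mm farther back than shut.
Start: joints at [1.45, 0.04, 0.085, 0, -1.615, -0.334], TCP at [0.264, 0.539, 0.25] pointing down, gripper open.
Joint ranges: [-2.56, 2.56], [-1.29, 2.01], [-1.08, 1.49], [-3.29, 1.98], [-2.81, -0.18], [-2.99, 2.99]. Speed limits (rad/s): [2.57, 2.57, 3.01, 3.14, 3.14, 3.14].

## Interface

Orientations are given as a 3x3 rotation matrix whose columns are the frame's x, y, z axes.
In Python, from workcell import r, optics, workorder, spot_in gives the robot as it stands.
- The arm moves only by the tool carry_out, never from a script. Its argument "steps" is text: rows parted by semicolons, each of 7 numbers parted by spaces: the shift along the tool's x, y, z in mm, then the turn, a rotation vector about the tool's x, y, z in degrees, then the opening in per cent of the stroke, from 0 (shut) to 100 (fully open). A call has exactly 10 rows; each row shifts and turns the commanded pose from where the row before left it, along the tool's axes as they then stand; what a row does not reach is not made up. A row lasts 1/12 s, in which the tool goes at most 41.7 mm and 7.16 degrees, less where a joint would pass 70% of its speed; a pose out of reach is approached as far as the arm can. A call with a gripper value outside its range is refused whole. The fingers move at their own pace and stop on an object; "force" is the grip in N (left out, the last holds). Time passes only in rows, so rows that do not move let the fingers close, or fill a call up. It gives the time, the measured TCP pose, the force and the opening at its end, in the units of the state.
- r.read_state(): the state, without advancing time (a new reading comes with each control period).
- optics.camera(name): name is "scene" or "top" or "wrist"; returns (picture, depth): 480x640x3 uint8, red, green, blue; 480x640 float32, m along the optical axis (not along the pixel's ray), 0 where there is no reading.
- optics.calibration(name): a dict with "fovy" (degrees; the focal length in pixels is half the picture's height over the tangent of half this angle, whatever the lens; pixels are square), "cx", "cy" (the principal point, pixels), "pose" (4x4, takes a point from camera to world coordinates). Camera axes: x right, y up, looking along -z (the intrinsics and any distortion apply to the point x, -y, -z); pixel columns grow to the right and rows downward; lengths in m; the calibration is good to about 2 mm. The wrist camera is an equidistant fisheye: a pixel r from the principal point sees the ray r / f radians off the axis. A picture is of the moment at which its call begins: read the wrist's pose just before it. calibration takes no time and is no camera call; for the wrist camera it gives the pose at the moment of the call.
- workorder.close_job(): hands the job in, once; it reports no verdict.
Trained networks look in the newest picture that a camera, given by its name, has taken for a name from the list of things; names that differ only in an ending like _2 or _b are one class to them, and where a whole thing is asked for, a point or a joint stands for the part that bears it (a point fixed in the world has none). Each returns a list of dicts, best first, with "p" (0 to 1); they miss things now and then, are a little off and sometimes report something else, mostly with a low value. They report only what shows in the picture. A call takes as long as a camera call.
- spot_in(camera, target): "position" ([x, y, z] in m, in world coordinates, good to about 4 mm: the middle of the surface that is visible of it).
The state is a dict: "time_s": time; "joints": joint angles; "dq": joint speeds; "tau": joint torques, N m; "eef_pos": TCP position; "eef_rot": TCP orientation; "wrist_force": force on the tool from outside, world axes, zero at the start; "wrist_torque": the same for the moment, N m; "finger_gap": finger opening in m.
Only numpy, scipy, OpenCV 4.12 (cv2) and the standard library are available. Lean on these libraries where they do the work, as an engineer would, in place of code of your own. Each camera call takes 0.05 s, during which the arm holds its last target.

## Task

Take the flat gauge out of its wooden stand and push its blade all the way down through the slot in the lid of the square jar on the parts carousel, until its shoulders sit on the lid, and let go of it. Then turn the carousel by its centre handle until that jar stands right over the pointed nose of the foot, which marks the front, so the person opposite can take the gauge. Finish still gripping the centre handle, holding the turntable still there, and leave everything else on the table where it is.

Things in the scene. Friction and masses are not known exactly. Their poses are not given: they have to be found in the camera images.
- gauge_grip (a point): The flat gauge, loose, about 56 to 104 g, starting upright in the wooden stand. A plain aluminium grip plate 40 mm wide (x) x 12 mm thick (y) x 46 mm tall, and below it a thin steel blade 24 mm wide (x) x 4 mm thick (y) x 45 mm long, its last 6 mm narrowed to 18 x 3 mm. This point is on its centre line, 26 mm above the shoulder plane (the underside of the plate), 20 mm below its top and 71 mm above the blade's tip. z points up along the gauge.
- stand: Wooden stand, fixed block 75 (x) x 55 (y) x 55 mm tall with a slot 29 x 9 mm, long side along x, through its middle; the gauge starts with its shoulders on the block's top. Origin: centre of the underside, on the table.
- foot: Fixed foot of the carousel: black plastic disc, radius 100 mm, 18 mm thick, with a pointed nose that reaches out from under the turntable to 164 mm from the centre. Origin: centre of the underside, on the turning axis. x points along the nose: the front.
- lid_slot (a point): Centre of the mouth of the slot in the steel lid of the square jar (lid 62 x 62 mm, 10 mm thick), fixed on the turntable 85 mm from the axis, 95 mm above the table. Slot 28 mm (x) x 8 mm (y), its long side radial; x points outward from the axis, z up. The jar below is empty, over 60 mm deep from the lid's top. The other three things on the turntable (two round jars, a cup of dowels) have no slot and stand lower.
- handle_grip (a point): Centre handle of the carousel, on the turning axis: an upright black bar 60 mm long (x, along the line towards the square jar) x 14 mm thick (y) x 45 mm tall, from 105 to 150 mm above the table, on a steel post. This point lies on the axis, 130 mm above the table. It turns with the turntable (disc radius 120 mm, top 30 mm above the table).
- turntable (a joint): Angle of the turntable on its foot in rad, anticlockwise seen from above; 0 (or a full turn) when the square jar stands over the nose. Starts between 0.7 and 5.5. It turns freely both ways with no stops, with about 0.12 N m of dry friction, and stays where it is left.
- bowl: White ceramic bowl of wooden dowels, 124 mm across, 50 mm tall, loose; not to be moved. Origin: centre of the underside.
- level: Spirit level, 230 (x) x 20 x 40 mm tall, loose; not to be moved. Origin: centre of the underside.
- screwdriver: Screwdriver with a black handle lying along its x, loose; not to be moved.
- bracket: Stainless L bracket, foot 70 x 40 mm, 64 mm tall, loose; not to be moved. Origin: centre of the underside.
- mug: White mug, 80 mm across, 90 mm tall, loose; not to be moved. Origin: centre of the underside.
- tape: Grey tape measure, 65 x 35 x 60 mm tall, loose; not to be moved. Origin: centre of the underside.

How it is judged:
On the way:
1. the gauge stands let go in the slot of the square jar's lid, its shoulders on the lid, while the jar is still away from the front (z of gauge_grip in the frame of lid_slot between 0.02 and 0.031 m and horizontal distance between gauge_grip and lid_slot below 0.008 m and angle between gauge_grip's own z axis and vertical below 0.15 rad and contact force between the fingers and gauge below 0.1 N and not (x of lid_slot in the frame of foot above 0 m and y of lid_slot in the frame of foot between -0.02 and 0.02 m)), for 0.2 s.
At the end, for the whole second after the job is handed in: Gauge in the square jar's slot, shoulders on the lid (5 mm in height, 8 mm sideways, 0.15 rad upright); that jar over the foot's nose within 9 mm (6 degrees); turntable still (under 0.05 rad/s), the fingers holding the centre handle with over 3 N (z of gauge_grip in the frame of lid_slot between 0.02 and 0.031 m and horizontal distance between gauge_grip and lid_slot below 0.008 m and angle between gauge_grip's own z axis and vertical below 0.15 rad and x of lid_slot in the frame of foot above 0.05 m and y of lid_slot in the frame of foot between -0.009 and 0.009 m and velocity of joint turntable between -0.05 and 0.05 rad/s and contact force between the fingers and handle_bar above 3 N); the arm keeps its last pose, push and grip.
It fails at once if a bystander on the table is moved by more than 25 mm (distance of any of bowl, level, screwdriver, bracket, mug, tape from where it was at the start of the episode above 0.025 m).
It also fails if it takes over 72 s, if anything falls off the work surface, if the arm or the gripper's body presses on something with over 40 N, if the wrist force passes 120 N, or if a joint passes its speed limit or range.

## Working session

There is one attempt and no reset: what is moved stays moved. The work goes in short steps, Python scripts to look and compute and a tool call to move; the robot and the scene stay as the last step left them, time stands still between calls to the robot, and variables do not carry over. Pictures are saved under pics/ and viewed, and the job is handed in when it is done.

Besides the shell and the picture viewer there is one more tool, called after ">>>" as name(argument=value, ...) on one line, values as JSON. carry_out: Moves the arm, as the interface text tells. Its arguments: {"type":"object","properties":{"steps":{"type":"string"},"force":{"type":"number"}},"required":["steps"]}

```bash
ls; mkdir -p pics
cat > h.py <<'E'
import numpy as np, cv2
from workcell import r, optics, workorder, spot_in
def snap(n,f):
    c=optics.calibration(n); p,d=optics.camera(n)
    cv2.imwrite('pics/'+f+'.png',p[:,:,::-1]); np.savez('pics/'+f+'.npz',p=p,d=d,pose=c['pose'],cx=c['cx'],cy=c['cy'],fovy=c['fovy']); return p,d,c
def unproj(d,c,us,vs,wrist=False):
    f=240/np.tan(np.radians(c['fovy'])/2)
    us=np.asarray(us,float);vs=np.asarray(vs,float)
    z=d[vs.astype(int),us.astype(int)]
    x=(us-c['cx'])/f;y=(vs-c['cy'])/f
    if wrist:
        th=np.hypot(x,y);s=np.where(th>1e-9,np.tan(th)/np.maximum(th,1e-9),1);x=x*s;y=y*s
    P=np.stack([x*z,-y*z,-z,np.ones_like(z)],-1)
    return (P@np.array(c['pose']).T)[...,:3]
E
python3 - <<'E'
from h import *
s=r.read_state();print({k:np.round(v,4).tolist() for k,v in s.items()})
for n in ['scene','top']:
    p,d,c=snap(n,n+'0');print(n,{k:np.round(v,3).tolist() for k,v in c.items()})
    for t in ['gauge_grip','stand','foot','lid_slot','handle_grip','bowl','level','screwdriver','bracket','mug','tape']:
        print(t,[(np.round(o['position'],3).tolist(),round(o['p'],2)) for o in spot_in(n,t)][:3])
print(r.read_state()['time_s'])
E
```

```text
pics
{'time_s': 0.0, 'joints': [1.4497, 0.0408, 0.0838, -0.0005, -1.6155, -0.3337], 'dq': [-0.0016, -0.0005, -0.0007, 0.0017, 0.0003, 0.0015], 'tau': [0.0006, -36.821, 34.7425, 6.9328, -0.0055, 0.0], 'eef_pos': [0.2634, 0.5388, 0.2493], 'eef_rot': [[0.8983, -0.4393, -0.0007], [-0.4393, -0.8983, -0.0016], [0.0001, 0.0017, -1.0]], 'wrist_force': [-0.0943, -0.8032, -0.3329], 'wrist_torque': [-0.0042, -0.0511, -0.0028], 'finger_gap': 0.0854}
scene {'fovy': 43.497, 'cx': 317.92, 'cy': 237.999, 'pose': [[0.874, -0.426, 0.233, 0.867], [0.486, 0.753, -0.444, -0.624], [0.014, 0.502, 0.865, 1.326], [0.0, 0.0, 0.0, 1.0]]}
gauge_grip [([0.526, 0.245, 0.051], 0.73), ([0.511, 0.253, 0.084], 0.55)]
stand [([0.524, 0.242, 0.052], 0.7), ([0.593, -0.036, 0.036], 0.34)]
foot [([0.595, -0.04, 0.034], 0.91)]
lid_slot [([0.591, -0.035, 0.034], 0.98), ([0.348, -0.245, 0.061], 0.31)]
handle_grip [([0.588, -0.038, 0.031], 0.59), ([0.522, 0.243, 0.05], 0.21)]
bowl [([0.458, -0.409, 0.036], 0.93)]
level [([0.701, 0.272, 0.033], 0.61)]
screwdriver [([0.62, -0.399, 0.02], 0.96), ([0.59, -0.04, 0.029], 0.51)]
bracket [([0.393, 0.376, 0.002], 0.7)]
mug [([0.534, 0.416, 0.054], 0.57)]
tape [([0.349, -0.247, 0.062], 0.6)]
top {'fovy': 49.576, 'cx': 317.59, 'cy': 241.06, 'pose': [[-0.1, 0.975, -0.199, 0.285], [-0.995, -0.098, 0.019, 0.03], [-0.001, 0.199, 0.98, 1.327], [0.0, 0.0, 0.0, 1.0]]}
gauge_grip [([0.509, 0.254, 0.104], 0.44), ([0.576, -0.016, 0.029], 0.33)]
stand [([0.509, 0.252, 0.052], 0.87)]
foot []
lid_slot [([0.576, -0.027, 0.034], 0.78)]
handle_grip [([0.573, -0.015, 0.031], 0.57), ([0.473, -0.423, 0.034], 0.57)]
bowl [([0.474, -0.424, 0.033], 0.59)]
level [([0.694, 0.275, 0.046], 0.95)]
screwdriver [([0.612, -0.387, 0.025], 0.8)]
bracket [([0.693, 0.273, 0.044], 0.67), ([0.398, 0.38, -0.003], 0.66), ([0.61, -0.393, 0.024], 0.15)]
mug [([0.537, 0.434, 0.039], 0.69)]
tape [([0.338, -0.234, 0.06], 0.98), ([0.51, 0.252, 0.104], 0.56)]
1.2
```

View pics/scene0.png

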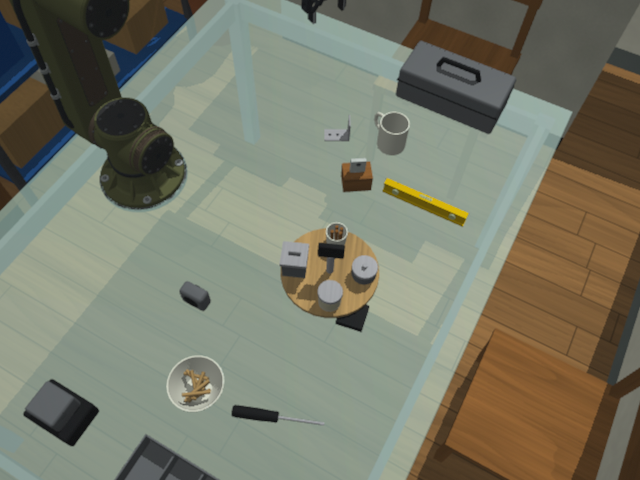

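View pics/top0.png

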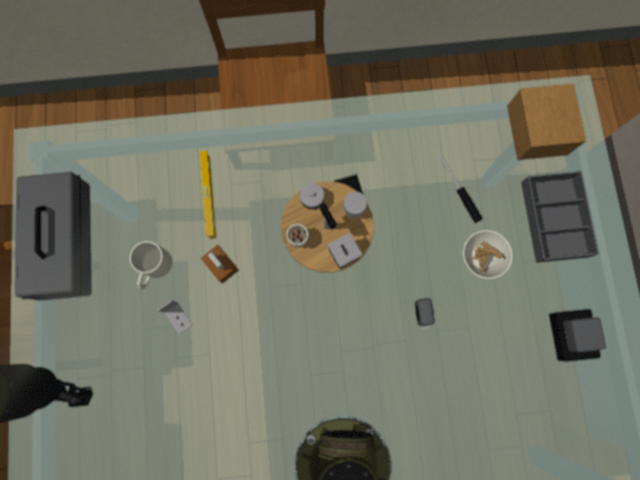

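The scene picture shows the gauge in its stand at (357,172), the square jar's lid at (294,254), the handle at (332,250) and the nose at (353,317). In the top picture these are at (219,262), (345,250), (328,216) and (352,183).

Run:
```python
from h import *
for n in ['scene','top']:
    z=np.load(f'pics/{n}0.npz');p,d=z['p'],z['d'];c={k:z[k] for k in ['pose','cx','cy','fovy']}
    V,U=np.mgrid[0:480,0:640];W=unproj(d,c,U,V)
    ok=d>0
    car=ok&(np.hypot(W[...,0]-.58,W[...,1]+.025)<.2)
    def st(m,nm):
        if m.sum()<5: print(n,nm,m.sum());return
        pts=W[m];mn=pts[:,:2].mean(0);rect=cv2.minAreaRect((pts[:,:2]*1000).astype(np.float32));
        print(n,nm,m.sum(),np.round(pts.mean(0),4),'rect',np.round(rect[0],1),np.round(rect[1],1),round(rect[2],1))
    st(car&(W[...,2]>.138)&(W[...,2]<.17),'handle')
    st(car&(W[...,2]>.088)&(W[...,2]<.1),'lid')
    disc=car&(W[...,2]>.024)&(W[...,2]<.036);st(disc,'disc')
    pts=(W[disc][:,:2]*1000).astype(np.float32);print(cv2.minEnclosingCircle(pts))
    blk=car&(p.max(-1)<50)&(W[...,2]<.024);st(blk,'nose')
    g=ok&(np.hypot(W[...,0]-.51,W[...,1]-.253)<.07)
    st(g&(W[...,2]>.09)&(W[...,2]<.12),'gauge top'); st(g&(W[...,2]>.045)&(W[...,2]<.062),'stand top')
    x0={'scene':(270,210,400,340),'top':(180,160,400,300)}[n]
    cv2.imwrite(f'pics/{n}0c.png',cv2.resize(p[x0[1]:x0[3],x0[0]:x0[2],::-1],None,fx=4 if n=='scene' else 3.6,fy=4 if n=='scene' else 3.6,interpolation=cv2.INTER_CUBIC))
```

```text
scene handle 208 [ 0.5857 -0.0247  0.1477] rect [585.2 -23. ] [58.8 17.4] 22.3
scene lid 823 [ 0.5352 -0.0641  0.0938] rect [550.7 -57.9] [142.6 191.8] 27.2
scene disc 4008 [ 0.5934 -0.036   0.0303] rect [587.5 -22.4] [232.4 240.1] 6.7
((598.9068603515625, -29.152986526489258), 136.34432983398438)
scene nose 413 [ 0.6937 -0.1013  0.0172] rect [684.1 -91.3] [61.5 65.8] 10.9
scene gauge top 95 [0.5137 0.255  0.0997] rect [513.8 255. ] [38.6 15.5] 27.8
scene stand top 420 [0.5162 0.2498 0.0548] rect [513.8 256.6] [76.5 60.2] 33.2
top handle 159 [ 0.5843 -0.0226  0.1484] rect [584.8 -23.6] [60.5 14.8] 22.7
top lid 724 [ 0.5222 -0.0599  0.0934] rect [549.6 -54.7] [142.6 196.3] 28.7
top disc 4308 [ 0.5787 -0.0181  0.0295] rect [585.1 -22.7] [238.6 238.2] 12.9
((601.0382080078125, -36.416622161865234), 139.945556640625)
top nose 165 [ 0.699  -0.1003  0.0177] rect [ 703.1 -101.3] [64.6 34.7] 55.1
top gauge top 87 [0.5127 0.256  0.1   ] rect [513.1 256.4] [39.3 12.3] 34.1
top stand top 572 [0.5114 0.2552 0.0543] rect [513.3 256.7] [77.2 54.9] 34.2
```

```bash
ls -la pics
```

```text
total 5536
drwxr-xr-x 2 agent agent    4096 Dec  7 05:34 .
drwxr-xr-x 3 agent agent    4096 Dec  7 05:34 ..
-rw-r--r-- 1 agent agent 2151994 Dec  7 05:34 scene0.npz
-rw-r--r-- 1 agent agent  340203 Dec  7 05:34 scene0.png
-rw-r--r-- 1 agent agent  214471 Dec  7 05:34 scene0c.png
-rw-r--r-- 1 agent agent 2151994 Dec  7 05:34 top0.npz
-rw-r--r-- 1 agent agent  421892 Dec  7 05:34 top0.png
-rw-r--r-- 1 agent agent  361373 Dec  7 05:34 top0c.png
```

Run:
```python
from h import *
for n in ['scene','top']:
    z=np.load(f'pics/{n}0.npz');p,d=z['p'],z['d'];c={k:z[k] for k in ['pose','cx','cy','fovy']}
    V,U=np.mgrid[0:480,0:640];W=unproj(d,c,U,V)
    m=(d>0)&(np.hypot(W[...,0]-.507,W[...,1]+.056)<.05)&(abs(W[...,2]-.094)<.006)
    k,l,s,ce=cv2.connectedComponentsWithStats(m.astype(np.uint8));i=1+s[1:,4].argmax();q=W[l==i]
    print('lid',len(q),cv2.minAreaRect((q[:,:2]*1000).astype(np.float32)),q.mean(0))
    dark=(l==i)&(p.max(-1)<90); print('slot',dark.sum(),W[dark].mean(0) if dark.any() else 0)
    m=(d>0)&(p.max(-1)<60)&(W[...,2]>.01)&(W[...,2]<.024)&(np.hypot(W[...,0]-.70,W[...,1]+.1)<.07)
    q=W[m];dd=q[:,:2]-[.585,-.023];rr=np.hypot(*dd.T);a=np.degrees(np.arctan2(dd[:,1],dd[:,0]))
    for lo in (.122,.13,.14,.15,.158): 
        b=(rr>lo)&(rr<lo+.008); print('nose',lo,b.sum(),a[b].min() if b.any() else 0,a[b].max() if b.any() else 0)
    print(rr.max())
```

```text
lid 613 ((505.829833984375, -54.65338897705078), (62.23619842529297, 68.98235321044922), 23.19129753112793) [ 0.50644087 -0.05683042  0.09498122]
slot 14 [ 0.50910611 -0.07233606  0.09108507]
nose 0.122 105 -53.958893769341266 -13.968307775977204
nose 0.13 105 -52.21801531636085 -18.675022850165746
nose 0.14 63 -46.10728678603368 -24.6075924388179
nose 0.15 37 -39.89244503005351 -29.82957865971111
nose 0.158 10 -36.543393567383866 -33.46931092477476
0.16173855964035191
lid 623 ((507.4122009277344, -56.44353485107422), (62.39022445678711, 63.229679107666016), 23.5755615234375) [ 0.50670384 -0.05610221  0.09399047]
slot 5 [ 0.48455535 -0.05512336  0.08942451]
nose 0.122 27 -47.020115108732625 -19.34203929816231
nose 0.13 69 -48.66656988294814 -17.855642999326896
nose 0.14 44 -43.11967681367257 -24.749334575288263
nose 0.15 17 -37.36619376003653 -30.68502633577804
nose 0.158 2 -34.963432622235494 -33.81360033320465
0.15901386797815587
```

View pics/top0c.png

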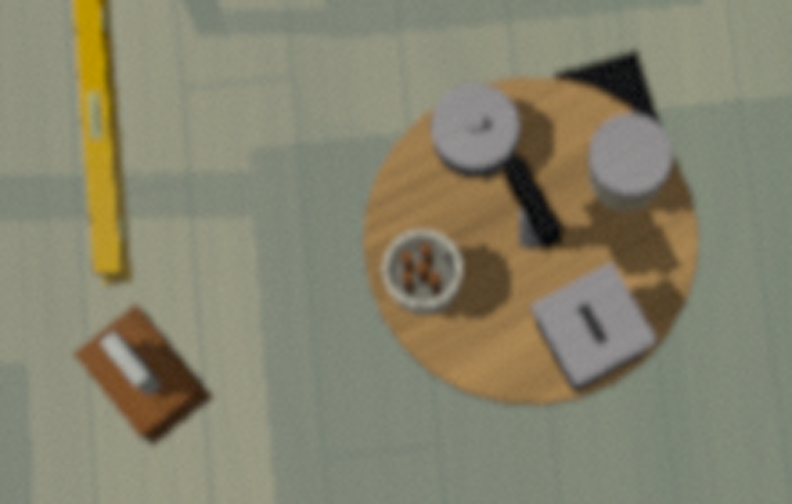

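View pics/scene0c.png

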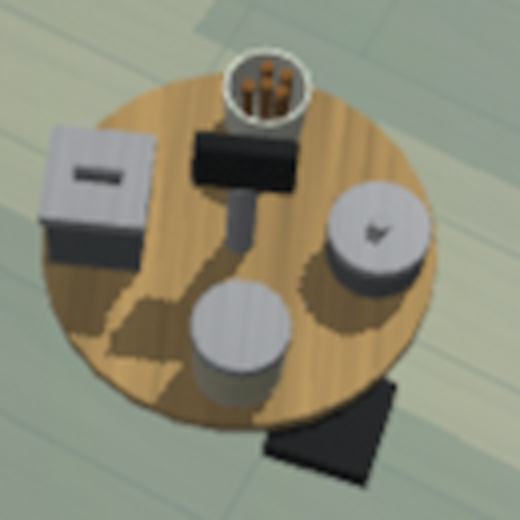

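>>> carry_out(steps="0 0 0 0 0 7 100;0 0 0 0 0 7 100;0 0 0 0 0 7 100;0 0 0 0 0 7 100;0 0 0 0 0 7 100;0 0 0 0 0 7 100;0 0 0 0 0 7 100;0 0 0 0 0 7 100;0 0 0 0 0 7 100;0 0 0 0 0 7 100", force=40)

```text
time_s: 2.03
eef_pos: [0.2635, 0.539, 0.2503]
eef_rot: [[-0.112, -0.994, -0.0], [-0.994, 0.112, -0.0], [0.0, 0.0, -1.0]]
wrist_force: [0.2, 0.5, 0.2]
finger_gap: 0.0851
```

```bash
cat >> h.py <<'E'
def plan(xyz,yaw):
    s=r.read_state();R=np.array(s['eef_rot']);p=np.array(s['eef_pos'])
    from scipy.spatial.transform import Rotation as Ro
    a=np.radians(yaw);T=np.array([[np.cos(a),np.sin(a),0],[np.sin(a),-np.cos(a),0],[0,0,-1]])
    rv=np.degrees(Ro.from_matrix(R.T@T).as_rotvec())
    print('t',round(s['time_s'],2),'pos',np.round(p,4),'yaw',round(np.degrees(np.arctan2(R[1,0],R[0,0])),2),'q',np.round(s['joints'],3),'gap',round(s['finger_gap'],4),'F',np.round(s['wrist_force'],1))
    print('shift now-frame mm',np.round(R.T@(np.array(xyz)-p)*1000,1),'rotvec',np.round(rv,2),'shift after-turn frame',np.round(T.T@(np.array(xyz)-p)*1000,1))
E
python3 - <<'E'
from h import *
plan([.513,.256,.25],-146)
E
```

```text
t 2.03 pos [0.2635 0.539  0.2503] yaw -96.4 q [ 1.45   0.04   0.085 -0.    -1.616 -1.561] gap 0.0851 F [0.2 0.5 0.2]
shift now-frame mm [ 253.4 -279.5    0.3] rotvec [-0.  -0.  49.6] shift after-turn frame [-4.860e+01 -3.741e+02  3.000e-01]
```

>>> carry_out(steps="25 -28 0 0 0 0 100;25 -28 0 0 0 0 100;25 -28 0 0 0 0 100;25 -28 0 0 0 0 100;25 -28 0 0 0 0 100;25 -28 0 0 0 0 100;25 -28 0 0 0 0 100;25 -28 0 0 0 0 100;25 -28 0 0 0 0 100;25 -28 0 0 0 0 100")

```text
time_s: 2.87
eef_pos: [0.5166, 0.2593, 0.2506]
eef_rot: [[-0.105, -0.994, 0.0], [-0.994, 0.105, 0.0], [-0.0, -0.0, -1.0]]
wrist_force: [1.0, 0.7, 0.0]
finger_gap: 0.0853
```

>>> carry_out(steps="0 0 0 0 0 6 100;0 0 0 0 0 6 100;0 0 0 0 0 6 100;0 0 0 0 0 6 100;0 0 0 0 0 6 100;0 0 0 0 0 6 100;0 0 0 0 0 6 100;0 0 0 0 0 6 100;0 0 0 0 0 1.6 100;0 0 0 0 0 0 100")

```text
time_s: 3.7
eef_pos: [0.5156, 0.2608, 0.2503]
eef_rot: [[-0.826, -0.563, 0.0], [-0.563, 0.826, -0.0], [0.0, -0.0, -1.0]]
wrist_force: [0.3, -0.0, -0.6]
finger_gap: 0.0855
```

Run:
```python
from h import *
plan([.513,.256,.25],-146)
p,d,c=snap('wrist','w1');print({k:np.round(v,3).tolist() for k,v in c.items()})
print(spot_in('wrist','gauge_grip'))
```

```text
t 3.7 pos [0.5156 0.2608 0.2503] yaw -145.72 q [ 0.815 -0.019  0.026  0.    -1.615 -1.788] gap 0.0855 F [ 0.3 -0.  -0.6]
shift now-frame mm [ 4.9 -2.5  0.3] rotvec [-0.01 -0.    0.28] shift after-turn frame [ 4.9 -2.5  0.3]
{'fovy': 65.706, 'cx': 317.487, 'cy': 244.19, 'pose': [[-0.563, -0.795, -0.227, 0.458], [0.826, -0.542, -0.154, 0.222], [-0.001, -0.274, 0.962, 0.374], [0.0, 0.0, 0.0, 1.0]]}
[{'position': [0.5131, 0.2542, 0.1015], 'p': 0.62}]
```

View pics/w1.png

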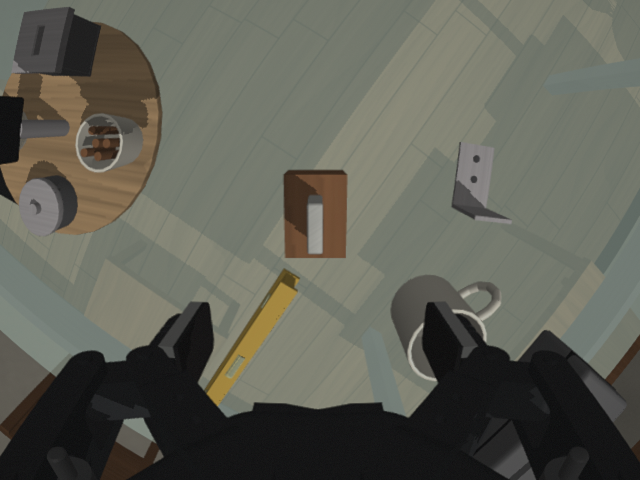

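The wrist picture shows the gauge's top edge at (316,200–252), well aligned with the tool's x. I'll measure it with the wrist depth.

Run:
```python
from h import *
z=np.load('pics/w1.npz');p,d=z['p'],z['d'];c={k:z[k] for k in ['pose','cx','cy','fovy']}
V,U=np.mgrid[0:480,0:640];W=unproj(d,c,U,V,True)
g=(d>0)&(np.hypot(W[...,0]-.513,W[...,1]-.256)<.045)
for lo,hi in((.096,.106),(.05,.06)):
    m=g&(W[...,2]>lo)&(W[...,2]<hi);q=W[m];print(m.sum(),q.mean(0),cv2.minAreaRect((q[:,:2]*1000).astype(np.float32)))
m=(d>0)&(np.hypot(W[...,0]-.513,W[...,1]-.256)<.07)&(abs(W[...,2]-.055)<.005)
print(cv2.minAreaRect((W[m][:,:2]*1000).astype(np.float32)))
```

```text
772 [0.51311315 0.25657282 0.10037445] ((513.1036376953125, 257.4172058105469), (39.69242858886719, 12.225666046142578), 33.85224151611328)
4348 [0.51147457 0.25577932 0.05456288] ((513.866455078125, 257.1610412597656), (75.08340454101562, 55.560081481933594), 33.97909164428711)
((513.866455078125, 257.1610412597656), (75.08340454101562, 55.560081481933594), 33.97909164428711)
```

>>> carry_out(steps="4.3 -1.7 15 0 0 0.4 100;0 0 20 0 0 0 100;0 0 20 0 0 0 100;0 0 20 0 0 0 100;0 0 20 0 0 0 100;0 0 20 0 0 0 100;0 0 20 0 0 0 100;0 0 18 0 0 0 100;0 0 16 0 0 0 100;0 0 0 0 0 0 100")

```text
time_s: 4.63
eef_pos: [0.5112, 0.2559, 0.0772]
eef_rot: [[-0.829, -0.559, -0.005], [-0.559, 0.829, -0.003], [0.006, 0.0, -1.0]]
wrist_force: [-0.2, 0.1, -1.0]
finger_gap: 0.0854
```

Run:
```python
from h import *
plan([.5131,.257,.081],-146.1)
```

```text
t 4.63 pos [0.5112 0.2559 0.0772] yaw -146.02 q [ 0.814  0.02  -0.252 -0.002 -1.304 -1.791] gap 0.0854 F [-0.2  0.1 -1. ]
shift now-frame mm [-2.2 -0.1 -3.8] rotvec [ 0.01 -0.36  0.08] shift after-turn frame [-2.2 -0.1 -3.8]
```

>>> carry_out(steps="0 0 0 0 0 0 100;0 0 0 0 0 0 60;0 0 0 0 0 0 40;0 0 0 0 0 0 20;0 0 0 0 0 0 0;0 0 0 0 0 0 0;0 0 0 0 0 0 0;0 0 0 0 0 0 0;0 0 0 0 0 0 0;0 0 0 0 0 0 0", force=40)

```text
time_s: 5.47
eef_pos: [0.5132, 0.2571, 0.0817]
eef_rot: [[-0.83, -0.558, 0.0], [-0.558, 0.83, 0.0], [-0.0, -0.0, -1.0]]
wrist_force: [0.1, 0.2, 2.4]
finger_gap: 0.0113
```

Run:
```python
from h import *
plan([.5131,.257,.081],-146.1)
```

```text
t 5.47 pos [0.5132 0.2571 0.0817] yaw -146.05 q [ 0.814  0.017 -0.248  0.    -1.306 -1.792] gap 0.0113 F [0.1 0.2 2.4]
shift now-frame mm [ 0.1 -0.   0.7] rotvec [-0.01  0.02  0.05] shift after-turn frame [ 0.1 -0.   0.7]
```

>>> carry_out(steps="0 0 -6 0 0 0 0;0 0 -12 0 0 0 0;0 0 -16 0 0 0 0;0 0 -20 0 0 0 0;0 0 -22 0 0 0 0;0 0 -22 0 0 0 0;0 0 -20 0 0 0 0;0 0 -16 0 0 0 0;0 0 -6 0 0 0 0;0 0 0 0 0 0 0")

```text
time_s: 6.3
eef_pos: [0.5136, 0.2573, 0.2238]
eef_rot: [[-0.83, -0.558, 0.003], [-0.558, 0.83, 0.002], [-0.004, 0.0, -1.0]]
wrist_force: [-0.0, 0.0, -1.3]
finger_gap: 0.0113
```

Run:
```python
from h import *
plan([.5065,-.056,.2217],-156.9)
```

```text
t 6.3 pos [0.5136 0.2573 0.2238] yaw -146.06 q [ 8.140e-01 -3.200e-02 -3.600e-02  1.000e-03 -1.563e+00 -1.792e+00] gap 0.0113 F [-0.   0.  -1.3]
shift now-frame mm [ 180.8 -256.     1.4] rotvec [ 0.03  0.2  10.84] shift after-turn frame [ 129.4 -285.4    2.1]
```

>>> carry_out(steps="0 0 0 0 0 5.4 0;0 0 0 0 0 5.4 0;10 -20 0 0 0 0 0;17 -33 0 0 0 0 0;17 -33 0 0 0 0 0;17 -33 0 0 0 0 0;17 -33 0 0 0 0 0;17 -33 0 0 0 0 0;17 -33 0 0 0 0 0;17 -25 0 0 0 0 0")

```text
time_s: 7.13
eef_pos: [0.489, -0.0193, 0.22]
eef_rot: [[-0.92, -0.392, -0.002], [-0.392, 0.92, -0.001], [0.002, 0.0, -1.0]]
wrist_force: [0.1, -0.2, -0.6]
finger_gap: 0.0116
```

>>> carry_out(steps="0 0 0 0 0 0 0;0 0 0 0 0 0 0;0 0 0 0 0 0 0;0 0 0 0 0 0 0;0 0 0 0 0 0 0;0 0 0 0 0 0 0;0 0 0 0 0 0 0;0 0 0 0 0 0 0;0 0 0 0 0 0 0;0 0 0 0 0 0 0")

```text
time_s: 7.97
eef_pos: [0.4899, -0.017, 0.2213]
eef_rot: [[-0.919, -0.393, -0.0], [-0.393, 0.919, -0.0], [0.0, -0.0, -1.0]]
wrist_force: [-0.3, -1.1, -1.6]
finger_gap: 0.0115
```

Run:
```python
from h import *
plan([.5065,-.056,.2217],-156.9)
p,d,c=snap('wrist','w2')
V,U=np.mgrid[0:480,0:640];W=unproj(d,c,U,V,True)
m=(d>0)&(np.hypot(W[...,0]-.507,W[...,1]+.056)<.05)&(abs(W[...,2]-.094)<.005)
k,l,s,ce=cv2.connectedComponentsWithStats(m.astype(np.uint8));i=1+s[1:,4].argmax();q=W[l==i]
print('lid',len(q),cv2.minAreaRect((q[:,:2]*1000).astype(np.float32)),q.mean(0))
```

```text
t 7.97 pos [ 0.4899 -0.017   0.2213] yaw -156.84 q [ 0.378 -0.258 -0.243  0.    -1.586 -1.544] gap 0.0115 F [-0.3 -1.1 -1.6]
shift now-frame mm [  0.1 -42.4  -0.4] rotvec [-0.   -0.    0.06] shift after-turn frame [  0.1 -42.4  -0.4]
lid 7071 ((507.44952392578125, -56.08584976196289), (63.21883773803711, 62.428260803222656), 22.718488693237305) [ 0.50567042 -0.05582077  0.09453877]
```

View pics/w2.png

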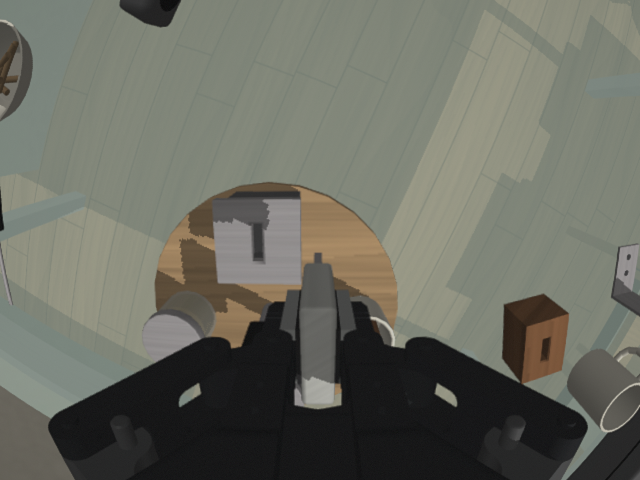

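The wrist picture shows the lid spanning (214–301, 196–284) with its slot at (258,242), and the blade of the held gauge pointing down at (318,257). Next I'll project the slot precisely onto the lid plane and check the blade.

```bash
cat >> h.py <<'E'
def proj(P,c):
    f=240/np.tan(np.radians(float(c['fovy']))/2);X=np.linalg.inv(c['pose'])@np.append(P,1)
    x,y,z=X[0],-X[1],-X[2];rr=np.hypot(x,y);th=np.arctan2(rr,z);return c['cx']+f*th*x/rr,c['cy']+f*th*y/rr
def ray(u,v,c,zp):
    f=240/np.tan(np.radians(float(c['fovy']))/2);x=(u-c['cx'])/f;y=(v-c['cy'])/f;th=np.hypot(x,y)
    D=np.array([x/th*np.sin(th),-y/th*np.sin(th),-np.cos(th)]);D=c['pose'][:3,:3]@D;o=c['pose'][:3,3]
    return o+D*(zp-o[2])/D[2]
E
python3 - <<'E'
from h import *
z=np.load('pics/w2.npz');p,d=z['p'],z['d'];c={k:z[k] for k in ['pose','cx','cy','fovy']}
g=p.max(-1).astype(float)
for v in (230,242,254): print(v,g[v,244:274].astype(int))
for u in (256,258,260): print(u,g[212:272,u].astype(int))
cv2.imwrite('pics/w2c.png',cv2.resize(p[190:330,205:345,::-1],None,fx=4,fy=4,interpolation=cv2.INTER_CUBIC))
# expected tip corners
s=r.read_state();R=np.array(s['eef_rot']);t=np.array(s['eef_pos'])
for dx in(-12,12,-9,9):
  for dy in (-2,2):
    print(dx,dy,np.round(proj(t+R@np.array([dx,dy,71 if abs(dx)==9 else 65])/1000,c),1))
E
```

```text
230 [144 144 144 144 144 145 138 114  90  73  56  56  57  56  55  55  54  58
  83 110 127 132 137 145 145 145 145 145 145 145]
242 [144 144 142 144 143 143 144 127 103  84  60  55  56  56  56  55  55  56
  74  91 121 143 144 144 144 144 144 144 143 143]
254 [145 145 144 145 144 145 145 139 117  83  53  47  47  48  47  47  48  47
  60  86 112 131 146 147 147 147 147 147 147 146]
256 [ 91  91  90  90  88  87  87  87  88  86  77  66  55  55  55  55  56  55
  57  55  55  56  56  55  56  55  56  55  55  54  56  55  55  56  56  57
  56  55  56  58  51  48  47  48  48  56  74  74  78 116 130 132 141 148
 147 144 146 148 148 146]
258 [ 90  90  90  90  89  87  87  88  89  86  76  66  57  56  56  56  55  55
  55  55  55  56  56  56  54  55  56  55  56  56  56  56  56  56  56  56
  56  56  55  53  50  47  47  48  48  57  75  75  78 110 123 128 139 148
 148 144 146 148 148 147]
260 [ 91  90  90  89  87  87  88  87  90  86  78  66  56  55  56  55  57  56
  54  55  54  54  55  55  55  55  55  54  55  54  55  56  55  56  55  56
  55  55  55  52  49  48  48  48  49  56  74  76  77 105 117 122 136 148
 147 144 147 147 148 146]
-12 -2 [312.7 292.8]
-12 2 [320.  292.8]
12 -2 [312.5 251.2]
12 2 [320.1 251.2]
-9 -2 [312.8 283.7]
-9 2 [319.9 283.7]
9 -2 [312.7 253.2]
9 2 [320.  253.2]
```

View pics/w2c.png

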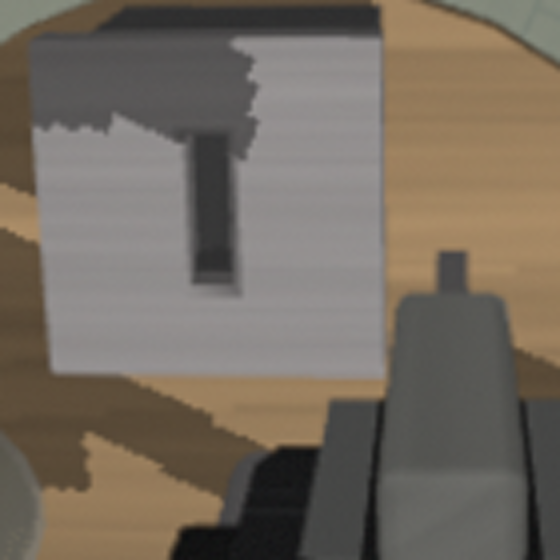

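Run:
```python
from h import *
z=np.load('pics/w2.npz');c={k:z[k] for k in ['pose','cx','cy','fovy']}
s=r.read_state();R=np.array(s['eef_rot']);t=np.array(s['eef_pos'])
for nm,u,v in [('L',251.3,242),('R',264.2,242),('Li',253,242),('Ri',262.3,242),('top',258,221.5),('bot',258,262),('botin',258,258),('lidtop',257,199),('lidbot',258,284),('lidL',215.5,242),('lidR',301,242)]:
    P=ray(u,v,c,.095); print(nm,np.round(P,4),'tool mm',np.round(R.T@(P-t)*1000,1))
for nm,u,v in [('tipL',314.5,258),('tipR',322,258),('tipEnd',318,253)]:
    P=ray(u,v,c,.1503);print(nm,np.round(R.T@(P-t)*1000,1))
```

```text
L [ 0.5081 -0.0594  0.095 ] tool mm [-1.000e-01 -4.610e+01  1.263e+02]
R [ 0.5045 -0.0509  0.095 ] tool mm [-1.000e-01 -3.680e+01  1.263e+02]
Li [ 0.5076 -0.0583  0.095 ] tool mm [-1.000e-01 -4.490e+01  1.263e+02]
Ri [ 0.505  -0.0521  0.095 ] tool mm [-1.000e-01 -3.820e+01  1.263e+02]
top [ 0.4924 -0.0602  0.095 ] tool mm [ 14.7 -40.7 126.3]
bot [ 0.5201 -0.0498  0.095 ] tool mm [-14.9 -42.  126.3]
botin [ 0.5173 -0.0508  0.095 ] tool mm [-11.9 -41.8 126.3]
lidtop [ 0.4779 -0.0666  0.095 ] tool mm [ 30.5 -40.8 126.3]
lidbot [ 0.5361 -0.0439  0.095 ] tool mm [-31.9 -42.9 126.3]
lidL [ 0.5184 -0.0836  0.095 ] tool mm [-1.000e-01 -7.240e+01  1.263e+02]
lidR [ 0.4943 -0.0271  0.095 ] tool mm [-1.000e-01 -1.090e+01  1.263e+02]
tipL [ 6.2 -1.  71. ]
tipR [ 6.2  3.1 71. ]
tipEnd [ 9.1  0.9 71. ]
```

>>> carry_out(steps="-0.2 -12 0 0 0 0.5 0;0 -18 0 0 0 0 0;0 -12.5 5 0 0 0 0;0 0 12 0 0 0 0;0 0 14 0 0 0 0;0 0 10 0 0 0 0;0 0 5 0 0 0 0;0 0 0 0 0 0 0;0 0 0 0 0 0 0;0 0 0 0 0 0 0")

```text
time_s: 8.85
eef_pos: [0.5068, -0.0561, 0.1762]
eef_rot: [[-0.923, -0.385, 0.001], [-0.385, 0.923, -0.0], [-0.001, -0.001, -1.0]]
wrist_force: [0.4, -1.4, -0.0]
finger_gap: 0.0115
```

Run:
```python
from h import *
plan([.5065,-.056,.1217],-157.3)
p,d,c=snap('wrist','w3')
cv2.imwrite('pics/w3c.png',cv2.resize(p[190:340,240:400,::-1],None,fx=4,fy=4,interpolation=cv2.INTER_CUBIC))
```

```text
t 8.85 pos [ 0.5068 -0.0561  0.1762] yaw -157.34 q [ 2.860e-01 -2.010e-01 -2.770e-01  1.000e-03 -1.494e+00 -1.461e+00] gap 0.0115 F [ 0.4 -1.4 -0. ]
shift now-frame mm [ 0.3  0.3 54.5] rotvec [-0.04  0.07 -0.04] shift after-turn frame [ 0.3  0.2 54.5]
```

View pics/w3c.png

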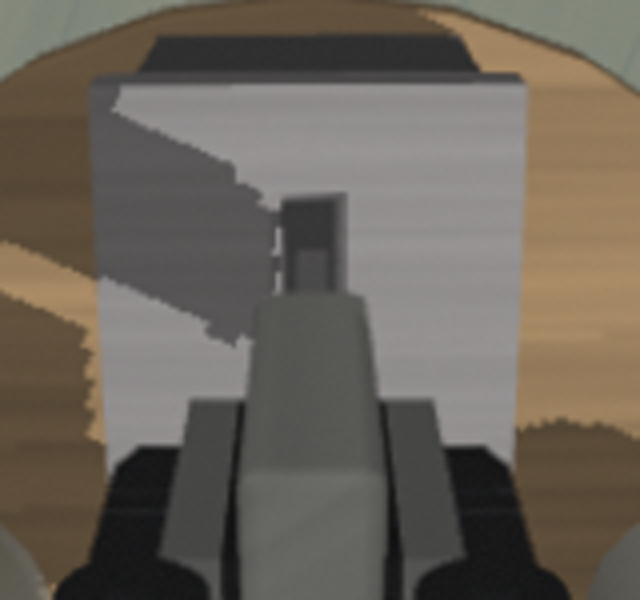

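The blade, at crop x≈313, is centred in the slot, which spans 280–347. I'll insert it.

>>> carry_out(steps="0 0 4 0 0 0 0;0 0 6 0 0 0 0;0 0 6 0 0 0 0;0 0 6 0 0 0 0;0 0 6 0 0 0 0;0 0 6 0 0 0 0;0 0 6 0 0 0 0;0 0 5 0 0 0 0;0 0 3 0 0 0 0;0 0 0 0 0 0 0")

```text
time_s: 9.73
eef_pos: [0.5062, -0.0563, 0.1264]
eef_rot: [[-0.923, -0.385, -0.001], [-0.385, 0.923, -0.0], [0.001, 0.0, -1.0]]
wrist_force: [-0.7, 0.3, -1.1]
finger_gap: 0.0115
```

Run:
```python
from h import *
plan([.5068,-.056,.1217],-157.3)
```

```text
t 9.73 pos [ 0.5062 -0.0563  0.1264] yaw -157.36 q [ 0.285 -0.184 -0.353 -0.    -1.403 -1.461] gap 0.0115 F [-0.7  0.3 -1.1]
shift now-frame mm [-0.7  0.   4.7] rotvec [ 0.02 -0.08 -0.06] shift after-turn frame [-0.7  0.   4.7]
```

Now the last 5 mm, slowly, then I'll check the force before releasing.

>>> carry_out(steps="0 0 1 0 0 0 0;0 0 1 0 0 0 0;0 0 1 0 0 0 0;0 0 1 0 0 0 0;0 0 0.7 0 0 0 0;0 0 0.5 0 0 0 0;0 0 0.3 0 0 0 0;0 0 0 0 0 0 0;0 0 0 0 0 0 0;0 0 0 0 0 0 0")

```text
time_s: 10.57
eef_pos: [0.5066, -0.0562, 0.1219]
eef_rot: [[-0.923, -0.385, 0.0], [-0.385, 0.923, -0.0], [-0.0, -0.0, -1.0]]
wrist_force: [-0.3, -0.1, -1.5]
finger_gap: 0.0119
```

Run:
```python
from h import *
plan([.5068,-.056,.1217],-157.3)
```

```text
t 10.57 pos [ 0.5066 -0.0562  0.1219] yaw -157.36 q [ 0.285 -0.182 -0.36   0.    -1.393 -1.461] gap 0.0119 F [-0.3 -0.1 -1.5]
shift now-frame mm [-0.3  0.1  0.2] rotvec [-0.01  0.01 -0.06] shift after-turn frame [-0.3  0.1  0.2]
```

>>> carry_out(steps="0 0 0.5 0 0 0 0;0 0 0.5 0 0 0 0;0 0 0.5 0 0 0 0;0 0 0 0 0 0 0;0 0 0 0 0 0 15;0 0 0 0 0 0 30;0 0 0 0 0 0 50;0 0 0 0 0 0 60;0 0 0 0 0 0 60;0 0 0 0 0 0 60")

```text
time_s: 11.4
eef_pos: [0.5065, -0.0562, 0.1202]
eef_rot: [[-0.923, -0.385, -0.0], [-0.385, 0.923, -0.0], [0.0, -0.0, -1.0]]
wrist_force: [-0.4, -0.3, -0.9]
finger_gap: 0.0513
```

Run:
```python
from h import *
plan([.5068,-.056,.22],-157.3)
p,d,c=snap('wrist','w4')
cv2.imwrite('pics/w4.png',p[:,:,::-1])
```

```text
t 11.4 pos [ 0.5065 -0.0562  0.1202] yaw -157.36 q [ 0.285 -0.181 -0.362  0.    -1.39  -1.461] gap 0.0513 F [-0.4 -0.3 -0.9]
shift now-frame mm [ -0.3   0.1 -99.8] rotvec [-0.   -0.01 -0.06] shift after-turn frame [ -0.4   0.1 -99.8]
```

View pics/w4.png

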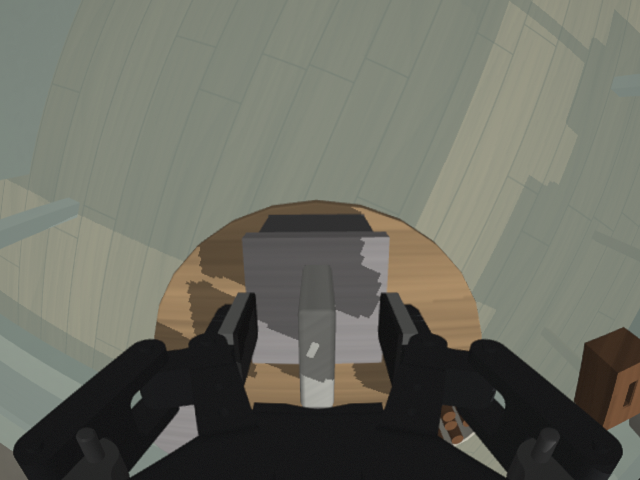

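The gauge stands on the lid, let go, with its plate at (317,265–405) between the open fingers. I'll rise and look back at it.

>>> carry_out(steps="0 0 -5 0 0 0 60;0 0 -12 0 0 0 60;0 0 -16 0 0 0 60;0 0 -20 0 0 0 60;0 0 -20 0 0 0 60;0 0 -16 0 0 0 60;0 0 -11 0 0 0 60;-20 0 0 0 0 0 60;-30 0 0 0 0 0 60;-30 0 0 0 0 0 60")

```text
time_s: 12.28
eef_pos: [0.5813, -0.0251, 0.2219]
eef_rot: [[-0.923, -0.385, 0.002], [-0.385, 0.923, 0.001], [-0.002, -0.0, -1.0]]
wrist_force: [-0.3, -0.8, 0.1]
finger_gap: 0.0514
```

>>> carry_out(steps="-5 0 0 0 0 0 60;0 0 0 0 0 0 60;0 0 0 0 0 0 60;0 0 0 0 0 0 60;0 0 0 0 0 0 60;0 0 0 0 0 0 60;0 0 0 0 0 0 60;0 0 0 0 0 0 60;0 0 0 0 0 0 60;0 0 0 0 0 0 60")

```text
time_s: 13.12
eef_pos: [0.5849, -0.0235, 0.2204]
eef_rot: [[-0.923, -0.385, 0.0], [-0.385, 0.923, -0.0], [-0.0, -0.0, -1.0]]
wrist_force: [0.1, 0.3, 0.5]
finger_gap: 0.0514
```

Run:
```python
from h import *
p,d,c=snap('wrist','w5')
V,U=np.mgrid[0:480,0:640];W=unproj(d,c,U,V,True)
def st(cx,cy,R,lo,hi,nm):
    m=(d>0)&(np.hypot(W[...,0]-cx,W[...,1]-cy)<R)&(W[...,2]>lo)&(W[...,2]<hi)
    q=W[m];print(nm,len(q),len(q) and (np.round(q.mean(0),4),cv2.minAreaRect((q[:,:2]*1000).astype(np.float32))))
st(.585,-.0235,.045,.143,.156,'handle');st(.5065,-.056,.03,.134,.147,'gauge top');st(.5065,-.056,.05,.09,.1,'lid')
h=None
plan([.585,-.0235,.130],-157.3)
print(proj(np.array([.585,-.0235,.15]),c))
```

```text
handle 2420 (array([ 0.5834, -0.0236,  0.1492]), ((585.170166015625, -23.025314331054688), (59.3428840637207, 13.473769187927246), 23.08197593688965))
gauge top 1628 (array([ 0.5073, -0.0556,  0.1404]), ((506.86907958984375, -55.74515151977539), (39.71051025390625, 12.095909118652344), 22.556760787963867))
lid 6920 (array([ 0.5081, -0.0559,  0.0946]), ((507.2294616699219, -56.175086975097656), (62.38228988647461, 62.47677993774414), 23.157201766967773))
t 13.17 pos [ 0.5849 -0.0236  0.2204] yaw -157.36 q [ 0.302  0.    -0.01   0.    -1.561 -1.478] gap 0.051 F [ 0.7 -0.1 -0.6]
shift now-frame mm [-0.1  0.  90.4] rotvec [-0.01  0.   -0.06] shift after-turn frame [-0.1  0.  90.4]
(np.float64(316.4772734027034), np.float64(269.27666054501844))
```

View pics/w5.png

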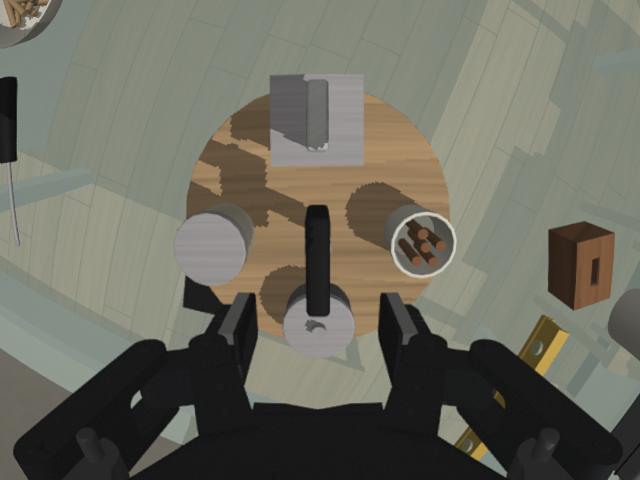

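Gauge top is at z 0.140, so it is seated, and the lid is unmoved. The handle is at (317,260), directly under the tool. I'll descend and grip it.

>>> carry_out(steps="0 0 8 0 0 -0.3 60;0 0 14 0 0 0 60;0 0 18 0 0 0 60;0 0 18 0 0 0 60;0 0 14 0 0 0 60;0 0 10 0 0 0 60;0 0 6 0 0 0 60;0 0 2 0 0 0 60;0 0 0 0 0 0 60;0 0 0 0 0 0 30")

```text
time_s: 14.0
eef_pos: [0.5854, -0.0235, 0.1312]
eef_rot: [[-0.921, -0.39, 0.001], [-0.39, 0.921, -0.0], [-0.001, -0.001, -1.0]]
wrist_force: [0.5, 0.0, 0.0]
finger_gap: 0.0405
```

>>> carry_out(steps="0 0 0 0 0 0 10;0 0 0 0 0 0 0;0 0 0 0 0 0 0;0 0 0 0 0 0 0;0 0 0 0 0 0 0;0 0 0 0 0 0 0;0 0 0 0 0 0 0;0 0 0 0 0 0 0;0 0 0 0 0 0 0;0 0 0 0 0 0 0", force=60)

```text
time_s: 14.83
eef_pos: [0.5854, -0.0235, 0.1313]
eef_rot: [[-0.921, -0.39, 0.001], [-0.39, 0.921, -0.0], [-0.001, -0.001, -1.0]]
wrist_force: [-1.8, 0.5, 5.9]
finger_gap: 0.0136
```

Run:
```python
from h import *
plan([.585,-.0235,.130],-34.5)
```

```text
t 14.83 pos [ 0.5854 -0.0235  0.1313] yaw -157.04 q [ 0.302  0.02  -0.152  0.    -1.397 -1.473] gap 0.0136 F [-1.8  0.5  5.9]
shift now-frame mm [0.3 0.1 1.3] rotvec [-1.0000e-01  1.0000e-02 -1.2254e+02] shift after-turn frame [-0.3  0.2  1.3]
```

>>> carry_out(steps="0 0 0 0 0 -2 0;0 0 0 0 0 -4 0;0 0 0 0 0 -6 0;0 0 0 0 0 -6 0;0 0 0 0 0 -6 0;0 0 0 0 0 -6 0;0 0 0 0 0 -6 0;0 0 0 0 0 -6 0;0 0 0 0 0 -6 0;0 0 0 0 0 -6 0")

```text
time_s: 15.67
eef_pos: [0.5857, -0.0237, 0.1313]
eef_rot: [[-0.221, -0.975, 0.002], [-0.975, 0.221, -0.0], [-0.0, -0.002, -1.0]]
wrist_force: [1.4, -0.6, 4.6]
finger_gap: 0.0133
```

Run:
```python
from h import *
plan([.585,-.0235,.130],-34.5)
```

```text
t 15.67 pos [ 0.5857 -0.0237  0.1313] yaw -102.79 q [ 3.020e-01  2.100e-02 -1.520e-01  1.000e-03 -1.396e+00 -5.250e-01] gap 0.0133 F [ 1.4 -0.6  4.6]
shift now-frame mm [-0.1  0.7  1.3] rotvec [-1.200e-01 -6.000e-02 -6.829e+01] shift after-turn frame [-0.7  0.2  1.3]
```

>>> carry_out(steps="0 0 0 0 0 -6 0;0 0 0 0 0 -6 0;0 0 0 0 0 -6 0;0 0 0 0 0 -6 0;0 0 0 0 0 -6 0;0 0 0 0 0 -6 0;0 0 0 0 0 -6 0;0 0 0 0 0 -6 0;0 0 0 0 0 -6 0;0 0 0 0 0 -6 0")

```text
time_s: 16.5
eef_pos: [0.5861, -0.0236, 0.1313]
eef_rot: [[0.734, -0.679, 0.003], [-0.679, -0.734, -0.0], [0.002, -0.002, -1.0]]
wrist_force: [4.3, -0.5, 3.2]
finger_gap: 0.0129
```

>>> carry_out(steps="0 0 0 0 0 -4 0;0 0 0 0 0 -2 0;0 0 0 0 0 -1 0;0 0 0 0 0 0 0;0 0 0 0 0 0 0;0 0 0 0 0 0 0;0 0 0 0 0 0 0;0 0 0 0 0 0 0;0 0 0 0 0 0 0;0 0 0 0 0 0 0")

```text
time_s: 17.33
eef_pos: [0.5862, -0.0235, 0.1313]
eef_rot: [[0.808, -0.589, 0.003], [-0.589, -0.808, -0.0], [0.003, -0.002, -1.0]]
wrist_force: [5.7, -1.4, 4.6]
finger_gap: 0.0131
```

Run:
```python
from h import *
plan([.585,-.0235,.130],-34.5)
for n in ['wrist','scene','top']:
    p,d,c=snap(n,n+'6')
    V,U=np.mgrid[0:480,0:640];W=unproj(d,c,U,V,n=='wrist')
    A=np.array([.585,-.0235]);ex=np.array([np.cos(np.radians(-34.5)),np.sin(np.radians(-34.5))])*.085+A
    def st(R,lo,hi,nm):
        m=(d>0)&(np.hypot(W[...,0]-ex[0],W[...,1]-ex[1])<R)&(W[...,2]>lo)&(W[...,2]<hi)
        q=W[m]
        if len(q)>4:
            rc=cv2.minAreaRect((q[:,:2]*1000).astype(np.float32));v=np.array(rc[0])/1000-A
            print(n,nm,len(q),np.round(q.mean(0),4),np.round(rc[0],1),np.round(rc[1],1),round(rc[2],1),'ang about axis',np.round(np.degrees(np.arctan2(v[1],v[0])),1))
    st(.03,.134,.147,'gauge');st(.05,.09,.1,'lid')
    m=(d>0)&(p.max(-1)<60)&(W[...,2]>.01)&(W[...,2]<.024)&(np.hypot(W[...,0]-.70,W[...,1]+.1)<.07)
    q=W[m];dd=q[:,:2]-A;rr=np.hypot(*dd.T);a=np.degrees(np.arctan2(dd[:,1],dd[:,0]))
    for lo in (.122,.13,.14,.15,.156):
        b=(rr>lo)&(rr<lo+.008)
        if b.any(): print('nose',lo,b.sum(),a[b].min().round(1),a[b].max().round(1),a[b].mean().round(1))
```

```text
t 17.33 pos [ 0.5862 -0.0235  0.1313] yaw -36.08 q [ 3.020e-01  2.100e-02 -1.520e-01  1.000e-03 -1.395e+00  6.390e-01] gap 0.0131 F [ 5.7 -1.4  4.6]
shift now-frame mm [-1.   0.7  1.3] rotvec [-0.1  -0.16 -1.58] shift after-turn frame [-1.   0.6  1.3]
wrist gauge 4801 [ 0.6534 -0.0723  0.1404] [653.7 -72.7] [12.1 39.6] 53.9 ang about axis -35.6
wrist lid 15530 [ 0.6531 -0.0715  0.0946] [654.4 -72.6] [62.6 62.5] 53.9 ang about axis -35.3
nose 0.122 1 -14.0 -14.0 -14.0
nose 0.14 651 -44.3 -24.6 -34.1
nose 0.15 330 -38.9 -29.2 -34.0
nose 0.156 112 -36.5 -31.8 -34.1
scene gauge 103 [ 0.6533 -0.0739  0.1405] [652.6 -72.7] [13.2 41.2] 53.3 ang about axis -36.0
scene lid 525 [ 0.6545 -0.0768  0.0953] [653.6 -72.6] [63.4 66. ] 53.2 ang about axis -35.6
nose 0.122 113 -53.8 -14.7 -35.1
nose 0.13 95 -51.0 -18.1 -35.1
nose 0.14 60 -44.4 -24.6 -35.4
nose 0.15 25 -39.8 -29.9 -34.7
nose 0.156 14 -36.8 -32.2 -34.7
top lid 84 [ 0.6435 -0.0976  0.094 ] [638.7 -95. ] [11.9 61.6] 59.2 ang about axis -53.1
nose 0.122 10 -52.6 -47.7 -49.9
nose 0.13 3 -48.6 -46.7 -47.5
nose 0.14 2 -40.4 -39.8 -40.1
```

View pics/wrist6.png

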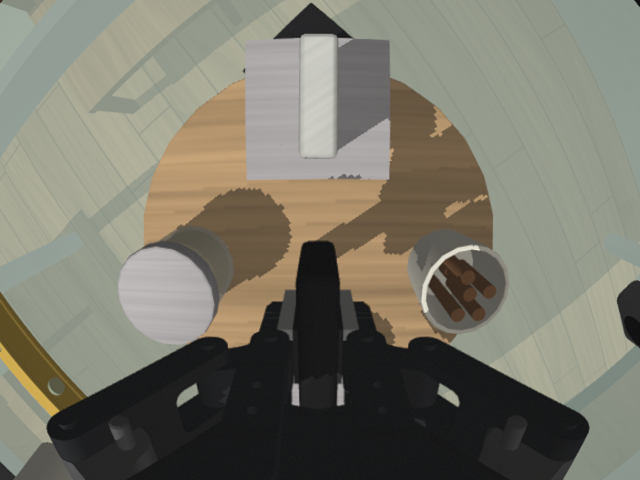

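View pics/scene6.png

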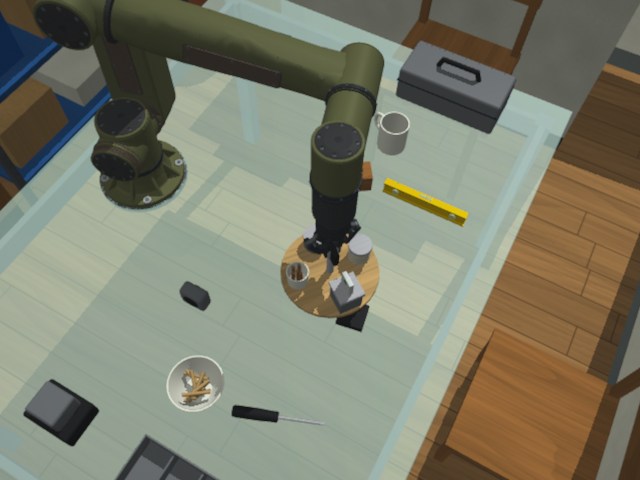

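The wrist picture shows the nose tip at (311,5) just left of the jar's centre line at (318). The jar measures about −35.6° and the nose −34.4°, so it needs roughly 1.2° more.

>>> carry_out(steps="0 0 0 0 0 -0.6 0;0 0 0 0 0 -0.6 0;0 0 0 0 0 0 0;0 0 0 0 0 0 0;0 0 0 0 0 0 0;0 0 0 0 0 0 0;0 0 0 0 0 0 0;0 0 0 0 0 0 0;0 0 0 0 0 0 0;0 0 0 0 0 0 0")

```text
time_s: 18.32
eef_pos: [0.5862, -0.0235, 0.1313]
eef_rot: [[0.82, -0.572, 0.003], [-0.572, -0.82, -0.0], [0.003, -0.002, -1.0]]
wrist_force: [6.4, 0.5, 4.0]
finger_gap: 0.0137
```

Run:
```python
from h import *
plan([.585,-.0235,.130],-34.5)
for n in ['wrist','scene']:
    p,d,c=snap(n,n+'7')
    V,U=np.mgrid[0:480,0:640];W=unproj(d,c,U,V,n=='wrist')
    A=np.array([.585,-.0235]);ex=np.array([np.cos(np.radians(-34.5)),np.sin(np.radians(-34.5))])*.085+A
    for R,lo,hi,nm in((.03,.134,.147,'gauge'),(.05,.09,.1,'lid')):
        m=(d>0)&(np.hypot(W[...,0]-ex[0],W[...,1]-ex[1])<R)&(W[...,2]>lo)&(W[...,2]<hi)
        q=W[m];rc=cv2.minAreaRect((q[:,:2]*1000).astype(np.float32));v=np.array(rc[0])/1000-A
        print(n,nm,q[:,2].mean().round(4),np.round(rc[0],1),np.round(rc[1],1),round(rc[2],1),'ang',np.degrees(np.arctan2(v[1],v[0])).round(1))
    m=(d>0)&(p.max(-1)<60)&(W[...,2]>.01)&(W[...,2]<.024)&(np.hypot(W[...,0]-.70,W[...,1]+.1)<.07)
    q=W[m];dd=q[:,:2]-A;rr=np.hypot(*dd.T);a=np.degrees(np.arctan2(dd[:,1],dd[:,0]));b=(rr>.142)
    print('nose mean',a[b].mean().round(1),(a[b].min()+a[b].max())/2)
for t in ['bowl','level','screwdriver','bracket','mug','tape']:
    print(t,[(np.round(o['position'],3).tolist(),round(o['p'],2)) for o in spot_in('scene',t)][:1])
s=r.read_state();print(s['finger_gap'],np.round(s['dq'],3))
```

```text
t 18.32 pos [ 0.5862 -0.0235  0.1313] yaw -34.89 q [ 3.020e-01  2.100e-02 -1.520e-01  1.000e-03 -1.395e+00  6.600e-01] gap 0.0137 F [6.4 0.5 4. ]
shift now-frame mm [-1.   0.6  1.3] rotvec [-0.1  -0.16 -0.39] shift after-turn frame [-1.   0.6  1.3]
wrist gauge 0.1404 [654.9 -71.3] [12.1 39.9] 55.1 ang -34.4
wrist lid 0.0946 [655.4 -71.2] [62.7 62.6] 55.2 ang -34.2
nose mean -34.0 -34.0585940878686
scene gauge 0.1403 [653.9 -73. ] [15.8 40.6] 58.3 ang -35.7
scene lid 0.0953 [654.9 -71.5] [63.6 65.2] 53.7 ang -34.4
nose mean -34.8 -34.74701240621956
bowl [([0.46, -0.407, 0.034], 0.73)]
level [([0.701, 0.275, 0.03], 0.78)]
screwdriver [([0.621, -0.398, 0.022], 0.92)]
bracket [([0.348, -0.246, 0.061], 0.47)]
mug [([0.534, 0.417, 0.056], 0.73)]
tape [([0.346, -0.248, 0.062], 0.66)]
0.01344911561507111 [ 0.001 -0.001  0.     0.     0.    -0.   ]
```

```bash
python3 -c "
from h import *
print(workorder.close_job())"
```

```text
the job is handed in; nothing more can be done
None
```

The gauge is in the square jar's lid and let go, the jar stands over the foot's nose, and the gripper still holds the centre handle. I handed the job in at about 19 s. No verdict came back.

- **Gauge:** I put it in while the jar was still about 123° away from the front. Its top measures 140 mm above the table, against 141 mm expected with the shoulders on the lid. It sits within about 1 mm of the lid's centre in the wrist picture and about 2 mm in the scene picture.
- **Jar over the nose:** In the wrist picture the jar is at −34.2° and the nose at −34.0°. In the scene picture they are at −34.4° and −34.8°. Both agree to within 0.5°, which is under 1 mm at the jar.
- **Disagreement:** The scene picture puts the gauge top at −35.7°, about 1.3° off its own lid reading. That view was coarse and partly hidden, and the wrist picture does not show the offset.
- **Handle grip:** The gripper is set to 60 N with the fingers stopped on the bar at 13.4 mm, and the arm was still when I handed in.
- **Other things on the table:** The bowl, level, screwdriver, mug and tape measure read within about 4 mm of where they started. The detector did not find the bracket in the last picture and reported the tape measure's position instead, so its position is unconfirmed. The arm did not work near it after the start.

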